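# Bench-test a repaired sustain pedal

## Task

Test the repaired sustain pedal, the one with the long narrow tongue: take the wooden prop out from under the tongue and lay it flat in the grey tray, then press the tongue fully down to its stop, hold it there for a good second, and ease it back up slowly so that it does not snap. Then log the test on the counter by swinging its lever all the way to its stop and letting it come back. Do not press the broad footswitch and do not disturb the other things on the bench.

Things in the scene. Friction and masses are not known exactly. Their poses are not given: they have to be found in the camera images.
- sustain: Sustain pedal fixed to the bench: black housing 100 (x) x 90 (y) x 62 mm tall, origin at the centre of its underside. A steel tongue comes out of its front (own -x side), hinged inside the housing at own (20, 0, 44) mm.
- tongue (a joint): Angle of the sustain pedal's sprung tongue, rad: 0 up at rest, 0.18 at its bottom stop. About 6 N on the pad starts it, about 10 N holds it at the stop; it springs back by itself.
- tongue_pad (a point): Middle of the top face of the tongue's pad, the part to press, 142 mm from the hinge; at rest 48 mm above the bench, at the stop about 22 mm. The pad is 55 mm long and 44 mm wide, 8 mm thick; the tongue's free end lies 28 mm further out than this point, 170 mm from the hinge. At rest there is 40 mm of free height under it.
- prop: Loose wooden bar 20 (x) x 160 (y) x 32 mm tall, 60 g, origin at the centre of its underside. It lies on the bench crosswise under the tongue, 8 mm below it, sticks out on both sides and stops the tongue half way. It can be drawn out past the tongue's free end or sideways.
- prop_mid (a point): Centre of the wooden bar, 16 mm above its underside; y is its long axis.
- tray: Grey open tray fixed to the bench, 250 (x) x 130 (y) x 28 mm tall outside, 5 mm walls and floor; origin at the centre of its underside.
- counter: Lever-operated tally counter fixed to the bench: aluminium block 80 x 70 x 60 mm tall on a 120 x 100 mm base plate; origin at the centre of its underside; the front with the number windows is its own -x side.
- lever (a joint): Angle of the counter's sprung upright lever, rad: 0 at rest (leaning 0.4 rad to the counter's own -x), 0.8 at its stop (leaning 0.4 rad to own +x). About 2 N at the middle of the bar holds it at the stop; it springs back when let go.
- lever_knob (a point): Centre of the 24 mm ball at the lever's end, 110 mm from its pivot; the bar below it is 10 mm thick.
- lever_pivot (a point): Point on the lever's pivot line, 45 mm above the bench, inside the counter's block; the lever swings in the counter's own x-z plane.
- footswitch: Another pedal, to be left alone: black base 150 (x) x 100 (y) mm with a broad steel plate 115 x 90 mm, 50 mm tall; origin on its underside, near its middle.
- treadle (a joint): Angle of the footswitch's sprung plate, rad: 0 up at rest, 0.18 pressed. Must stay up.
- spool: Solder spool standing upright, metal grey, 60 mm across, 50 mm tall; origin at the centre of its underside. A bystander.
- board: Loose circuit board, 90 x 120 mm, components up to 39 mm tall; origin at the centre of its underside. A bystander.
- brush: Wooden-backed wire brush lying bristles down, 170 mm long, 45 mm wide, 36 mm tall; origin at the centre of its underside. A bystander.
- screwdriver: Black-handled screwdriver, 200 mm long, lying on the bench; a bystander.
- bottle: White plastic bottle, 80 mm across, 190 mm tall; origin at the centre of its underside. A bystander.
- wrench: Steel wrench, 170 mm long, lying on the bench; a bystander.
Not all that is in view belongs to the job. Leave any purple look-alike of the sustain alone.

How it is judged:
By the outcome, as a careful person would: the job done as asked, in the order asked, and still so for the second after the job is handed in, with the robot touching nothing.
It also fails if it takes over 72 s, if anything falls off the work surface, if the arm or the gripper's body presses on something with over 40 N, if the wrist force passes 120 N, or if a joint passes its speed limit or range.

## Robot

A 7-joint arm with a two-finger parallel gripper is mounted at the origin on the work surface. World frame = base frame: x ahead of the robot, y to its left, z up, the work surface at z = 0. Lengths are in m, angles in rad, forces in N, time in s.
With the tool pointing down it reaches from about 0.425 to 0.875 m from the base axis. Payload 4.7 kg.
Tool frame: the origin (TCP) lies between the finger pads; the fingertips stand 11 mm ahead of it and the grasp point (between the pads) lies 8 mm behind it; z points along the fingers, y is the line along which they close (so a half turn about z gives the same grasp; the last joint's range is limited). The gripper opens to 87 mm and grips with 3 to 60 N. Pads are 19 mm wide; open, the fingers measure 117 mm over their backs; the gripper's body (75 mm by 190 mm) begins 51 mm behind the grasp point.
Start: joints at [1.284, 0.321, -0.07, 1.45, 0.023, 1.371, -0.057], TCP at [0.193, -0.621, 0.234] pointing down, gripper open.
Joint ranges: [-2.86, 2.86], [-0.3, 2.09], [-1.38, 1.24], [0.06, 2.45], [-1.56, 4.7], [0.09, 2.05], [-2.69, 2.69]. Speed limits (rad/s): [2.57, 2.57, 3.14, 3.14, 3.14, 3.14, 3.14].

## Interface

Orientations are given as a rotation vector (axis times angle).
In Python, from bench import ctrl gives the robot as it stands. The module is installed in compiled form; this text tells all that it offers.
- The arm moves only by the shell command python3 -m inch 'ROWS' [FORCE]. ROWS is JSON, a list of rows, each an object with "slide": the shift along the tool's x, y, z scaled (see below), a list of three; "angular": the turn, a rotation vector about the tool's x, y, z scaled (see below), a list of three; "claw": the opening, from -1 (shut) to 1 (fully open). In form: [{"slide": [tx, ty, tz], "angular": [rx, ry, rz], "claw": claw}, ...]. A call has 1 to 10 rows; each row is the pose to reach, as a shift and turn from the pose commanded when the call began, along the tool's axes at that moment; what a row does not reach only later rows make up. The controller multiplies each number of a shift by 0.25 m and each number of a turn by 30 degrees. A row lasts 1/10 s, in which the tool goes at most 50 mm and 8.59 degrees, less where a joint would pass 70% of its speed; a pose out of reach is approached as far as the arm can. A call with a number of a shift or a turn outside -1 to 1 is refused whole. A call with a gripper value outside its range is refused whole. The fingers move at their own pace and stop on an object; FORCE is the grip in N (left out, the last holds). Time passes only in rows, so rows that repeat a pose let the fingers close. It gives the time, the measured TCP pose, the force, the opening and the grip force at its end, in the units of the state.
- ctrl.get_state(): the state, without advancing time (a new reading comes with each control period).
- ctrl.get_image(name): name is "scene" or "top"; returns a dict with "color" (400x640x3 uint8, red, green, blue), "depth" (400x640 float32, m along the optical axis (not along the pixel's ray), 0 where there is no reading), "camera_matrix" (3x3 intrinsics, pixels), "extrinsics" (4x4, takes a point from camera to world coordinates). Camera axes: x right, y up, looking along -z (the intrinsics and any distortion apply to the point x, -y, -z); pixel columns grow to the right and rows downward; lengths in m; the calibration is good to about 2 mm. A picture is of the moment at which its call begins.
- ctrl.close_job(): hands the job in; it is judged then, once.
Trained networks look in the newest picture that a camera, given by its name, has taken for a name from the list of things; names that differ only in an ending like _2 or _b are one class to them, and where a whole thing is asked for, a point or a joint stands for the part that bears it (a point fixed in the world has none). Each returns a list of dicts, best first, with "confidence" (0 to 1); they miss things now and then, are a little off and sometimes report something else, mostly with a low value. They report only what shows in the picture. A call takes as long as a camera call. They do not tell look-alikes from the thing itself.
- ctrl.find_in(query, camera): "bbox" ([centre column, centre row, width, height] in pixels, round what is visible of it).
- ctrl.outline_of(query, camera): "mask" (400x640 bool, what is visible of it) and "bbox" ([centre column, centre row, width, height] in pixels, round what is visible of it).
The state is a dict: "time": time; "joint_positions": joint angles; "qd": joint speeds; "joint_torque": joint torques, N m; "position": TCP position; "tool_rot": TCP orientation; "ft_force": force on the tool from outside, world axes, zero at the start; "torque": the same for the moment, N m; "grip_width": opening from 0.0 (shut) to 1.0 (fully open); "grip_force": force on a finger pad.
Only numpy, scipy, OpenCV 4.12 (cv2) and the standard library are available. Lean on these libraries where they do the work, as an engineer would, in place of code of your own. Each camera call takes 0.05 s, during which the arm holds its last target. There are 200 camera calls.

## Working session

There is one attempt and no reset: what is moved stays moved. The work goes in short steps, Python scripts to look and compute and a shell command to move; the robot and the scene stay as the last step left them, time stands still between calls to the robot, and variables do not carry over. Pictures are saved under pics/ and viewed, at most 10 in all, crops included, and the job is handed in when it is done.

```bash
mkdir -p pics; ls
python3 - <<'E'
from bench import ctrl
import cv2,numpy as np
for n in("scene","top"):
    d=ctrl.get_image(n); cv2.imwrite(f"pics/{n}0.png",d["color"][:,:,::-1]); np.savez(f"{n}0.npz",**d)
    print(n,d["camera_matrix"].tolist(),np.round(d["extrinsics"],3).tolist())
print(ctrl.get_state())
E
```

```text
pics
scene [[473.6214035717568, 0.0, 321.1229268842604], [0.0, 473.6214035717568, 189.36196646942142], [0.0, 0.0, 1.0]] [[-0.4, -0.702, 0.589, 1.325], [0.916, -0.314, 0.248, 0.354], [0.011, 0.64, 0.769, 1.139], [0.0, 0.0, 0.0, 1.0]]
top [[468.39327680883173, 0.0, 318.14053312232056], [0.0, 468.39327680883173, 203.78484724020413], [0.0, 0.0, 1.0]] [[0.011, 0.997, -0.071, 0.426], [-1.0, 0.012, 0.015, 0.026], [0.016, 0.071, 0.997, 1.47], [0.0, 0.0, 0.0, 1.0]]
{'time': 0.1, 'joint_positions': array([ 1.28409592,  0.32174481, -0.07006906,  1.45156898,  0.02259655,
        1.37079454, -0.05690326]), 'qd': array([-0.00157301, -0.00266374,  0.00033393, -0.00127994,  0.00175705,
       -0.00010529,  0.00026104]), 'joint_torque': array([ 2.73395553e-04, -4.92570591e+01, -4.05676877e-01, -3.13396776e+01,
       -6.42216322e-02,  3.95846169e-02,  6.07230345e-05]), 'position': array([ 0.19238843, -0.62037045,  0.23256536]), 'tool_rot': array([-3.10445189e+00, -4.70477801e-01,  5.54406086e-04]), 'ft_force': array([0.24742883, 0.18848609, 0.11739225]), 'torque': array([-0.03042671,  0.01009259,  0.00483554]), 'grip_force': 0.0, 'grip_width': 0.9952433743868413}
```

View pics/top0.png

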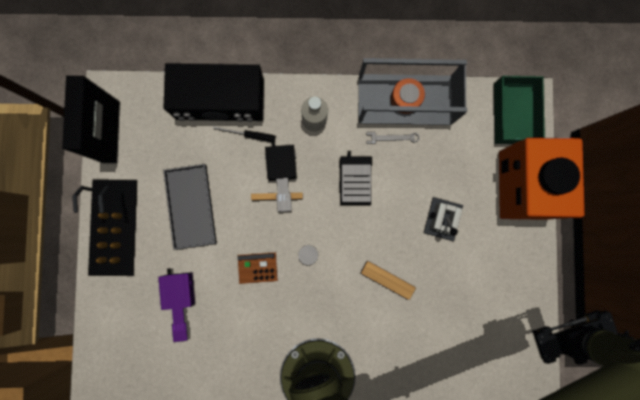

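View pics/scene0.png

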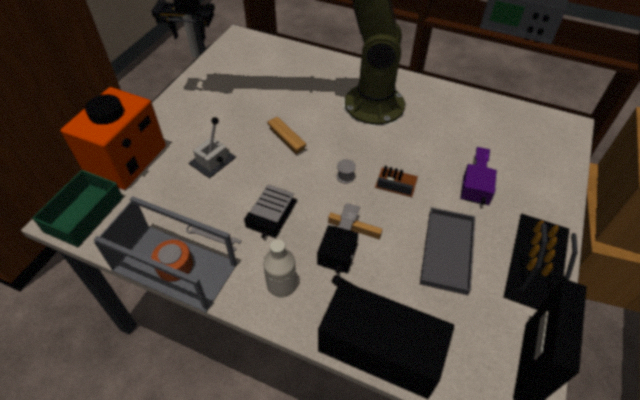

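Top view: the black sustain is at (281,162), its tongue pad at (283,197) and the prop at (277,197). The tray is at (190,207), the counter at (443,218) and the footswitch at (356,180). There are two candidates for the sustain: black (281,162) and purple (177,300). The black one fits: it has the steel tongue with a prop under it, and the purple one is the look-alike. I'll confirm in a crop while measuring.

```bash
cat > h.py <<'E'
import numpy as np,cv2
from bench import ctrl
def cloud(d):
    K=d["camera_matrix"];Z=d["depth"];v,u=np.mgrid[:Z.shape[0],:Z.shape[1]]
    P=np.stack([(u-K[0,2])/K[0,0]*Z,-(v-K[1,2])/K[1,1]*Z,-Z],-1)
    E=d["extrinsics"];W=P@E[:3,:3].T+E[:3,3];W[Z==0]=np.nan
    return W
E
python3 - <<'E'
from h import *
a=np.load("top0.npz");b=np.load("scene0.npz")
c1=cv2.resize(a["color"][135:255,150:310],(800,600),interpolation=cv2.INTER_CUBIC)
c2=cv2.resize(b["color"][185:285,310:430],(720,600),interpolation=cv2.INTER_CUBIC)
c=np.hstack([cv2.resize(c1,(400,300)),cv2.resize(c2,(400,300))])
cv2.imwrite("pics/crop1.png",c[:,:,::-1])
W={"top":cloud(a),"scene":cloud(b)}
for q in["sustain","tongue_pad","prop","tray","counter","lever_knob","footswitch","spool","board","brush","bottle","screwdriver"]:
  for n in("top","scene"):
    for o in ctrl.outline_of(q,n)[:3]:
      if o["confidence"]<.3: continue
      p=W[n][o["mask"]];p=p[np.isfinite(p[:,0])]
      if len(p)<5: continue
      zt=np.percentile(p[:,2],95); t=p[p[:,2]>zt-.012]
      r=cv2.minAreaRect((t[:,:2]*1000).astype(np.float32))
      print(q,n,round(o["confidence"],2),np.round(o["bbox"]).astype(int).tolist(),"mean",np.round(p.mean(0),3),"ztop",round(zt,3),"rect",np.round(r[0]),np.round(r[1]),round(r[2],1))
E
```

```text
sustain top 0.85 [282, 178, 34, 72] mean [0.625 0.117 0.057] ztop 0.067 rect [609. 115.] [194.  89.] 5.6
sustain top 0.84 [179, 303, 40, 74] mean [0.237 0.421 0.054] ztop 0.066 rect [217. 422.] [191.  91.] 6.6
sustain scene 0.78 [479, 177, 38, 58] mean [0.255 0.429 0.049] ztop 0.066 rect [217. 425.] [196.  90.] 7.0
sustain scene 0.75 [337, 239, 42, 68] mean [0.648 0.125 0.053] ztop 0.066 rect [615. 119.] [183.  91.] 5.4
tongue_pad top 0.76 [286, 195, 15, 35] mean [0.551 0.11  0.046] ztop 0.053 rect [556. 109.] [99. 43.] 1.1
tongue_pad top 0.58 [180, 325, 21, 35] mean [0.16  0.414 0.047] ztop 0.053 rect [162. 416.] [98. 44.] 8.2
tongue_pad scene 0.69 [483, 159, 10, 22] mean [0.152 0.417 0.049] ztop 0.053 rect [154. 418.] [82. 39.] 10.5
tongue_pad scene 0.61 [352, 218, 20, 29] mean [0.547 0.114 0.049] ztop 0.052 rect [549. 113.] [91. 44.] 5.2
tongue_pad scene 0.57 [278, 271, 37, 57] mean [0.817 0.034 0.11 ] ztop 0.19 rect [800.  23.] [36. 31.] 25.6
prop top 0.61 [276, 196, 52, 9] mean [0.552 0.14  0.031] ztop 0.038 rect [553. 133.] [ 20. 157.] 2.1
prop scene 0.65 [356, 226, 54, 24] mea
[... 1522 characters left out ...]
 0.196 0.018] ztop 0.041 rect [338. 195.] [ 75. 109.] 3.4
brush top 0.68 [387, 277, 55, 38] mean [ 0.3   -0.212  0.035] ztop 0.041 rect [ 300. -212.] [170.  45.] 61.8
brush scene 0.61 [287, 136, 44, 36] mean [ 0.307 -0.203  0.031] ztop 0.04 rect [ 300. -208.] [174.  48.] 61.8
bottle top 0.68 [307, 256, 22, 18] mean [0.374 0.033 0.05 ] ztop 0.055 rect [374.  32.] [56. 55.] 45.5
bottle top 0.58 [453, 226, 10, 16] mean [ 0.458 -0.378  0.133] ztop 0.161 rect [ 448. -376.] [16. 19.] 58.7
bottle scene 0.92 [278, 269, 35, 55] mean [0.816 0.033 0.109] ztop 0.19 rect [800.  23.] [34. 35.] 85.1
screwdriver top 0.53 [246, 134, 60, 16] mean [0.742 0.196 0.023] ztop 0.03 rect [748. 228.] [175.  24.] 80.0
```

View pics/crop1.png

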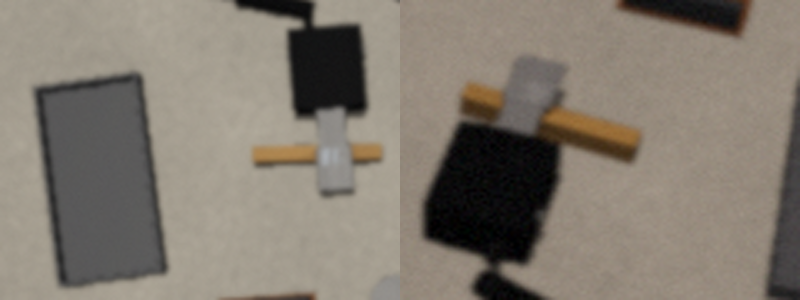

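The crop confirms it: the black pedal has the long grey tongue with the wooden prop crosswise beneath it (left crop, around (330,150)). The prop sticks out further on the +y side. Next I'll get finer measurements of the counter, the bench bias and the orientations.

Run:
```python
from h import *
for n in("top","scene"):
    d=np.load(n+"0.npz");W=cloud(d)
    P=W.reshape(-1,3);C=d["color"].reshape(-1,3).astype(int)
    def box(x0,x1,y0,y1,z0,z1): return (P[:,0]>x0)&(P[:,0]<x1)&(P[:,1]>y0)&(P[:,1]<y1)&(P[:,2]>z0)&(P[:,2]<z1)
    def rect(m,l):
        if m.sum()<4: print(l,"few");return
        r=cv2.minAreaRect((P[m][:,:2]*1000).astype(np.float32));print(n,l,m.sum(),"c",np.round(r[0]),np.round(r[1]),round(r[2],1),"med",np.round(np.median(P[m],0),4))
    rect(box(.45,.55,.22,.30,-.02,.02),"bench near prop")
    rect(box(.35,.40,-.5,-.25,-.02,.02),"bench near counter")
    rect(box(.38,.6,-.48,-.28,.012,.2),"counter all")
    rect(box(.38,.6,-.48,-.28,.05,.072),"counter block")
    rect(box(.38,.6,-.48,-.28,.08,.2),"lever")
    rect(box(.38,.6,-.48,-.28,.147,.2),"knob")
    m=box(.38,.6,-.48,-.28,.08,.2);q=P[m];mu=q.mean(0);print("lever dir",np.round(np.linalg.svd(q-mu)[2][0],3),np.round(mu,3))
    for z in(.08,.10,.12,.14): 
        mm=box(.38,.6,-.48,-.28,z,z+.02); print(z,np.round(np.mean(P[mm],0),3),mm.sum())
    wood=(C[:,0]-C[:,2]>40)
    rect(box(.5,.62,.04,.23,.02,.045)&wood,"prop")
    for y0 in(.055,.065,.14,.16,.18,.2):
        mm=box(.5,.62,y0,y0+.012,.027,.045)&wood; print(" propx",y0,np.round(P[mm].mean(0),4),mm.sum())
    rect(box(.49,.59,.08,.15,.044,.06),"tongue")
    rect(box(.6,.75,.05,.19,.06,.075),"housing")
    rect(box(.37,.66,.31,.5,.02,.045),"tray rim")
    rect(box(.42,.62,.36,.45,-.01,.02),"tray floor")
```

```text
top bench near prop 818 c [501. 260.] [98. 79.] 0.6 med [5.016e-01 2.598e-01 1.000e-04]
top bench near counter 1269 c [ 375. -375.] [250.  50.] 90.0 med [ 3.749e-01 -3.743e-01  2.000e-04]
top counter all 759 c [ 489. -388.] [ 96. 119.] 75.1 med [ 0.4882 -0.3776  0.0581]
top counter block 435 c [ 488. -389.] [72. 83.] 75.4 med [ 0.4919 -0.3824  0.0597]
top lever 83 c [ 456. -383.] [22. 43.] 61.7 med [ 0.4532 -0.3784  0.152 ]
top knob 53 c [ 447. -377.] [21. 21.] 50.6 med [ 0.4477 -0.3757  0.1549]
lever dir [-0.395  0.099  0.913] [ 0.454 -0.378  0.139]
0.08 [ 0.474 -0.383  0.09 ] 12
0.1 [ 0.466 -0.381  0.112] 9
0.12 [ 0.461 -0.379  0.128] 5
0.14 [ 0.447 -0.376  0.154] 52
top prop 253 c [553. 133.] [ 20. 158.] 2.1 med [0.5519 0.156  0.0315]
 propx 0.055 [0.5551 0.062  0.032 ] 26
 propx 0.065 [0.5551 0.0711 0.0329] 27
 propx 0.14 [0.5526 0.1453 0.0326] 22
 propx 0.16 [0.5517 0.1667 0.0326] 23
 propx 0.18 [0.5505 0.1855 0.0322] 25
 propx 0.2 [0.5502 0.206  0.0321] 26
top tongue 330 c [549. 109.] [83. 43.] 1.1 med [0.5439 0.1111 0.0486]
top housing 768 c [655. 120.] [100.  89.] 5.5 med [0.
[... 749 characters left out ...]
2] 22
0.1 [ 0.464 -0.378  0.112] 17
0.12 [ 0.457 -0.377  0.129] 18
0.14 [ 0.451 -0.372  0.153] 43
scene prop 325 c [552. 135.] [ 24. 160.] 1.7 med [0.555  0.1568 0.0312]
 propx 0.055 [0.5557 0.0612 0.0318] 25
 propx 0.065 [0.554  0.07   0.0313] 25
 propx 0.14 [0.5522 0.1458 0.032 ] 28
 propx 0.16 [0.5513 0.1661 0.032 ] 27
 propx 0.18 [0.5507 0.1861 0.0328] 25
 propx 0.2 [0.5496 0.2056 0.032 ] 30
scene tongue 332 c [547. 113.] [88. 44.] 4.4 med [0.546  0.1139 0.0486]
scene housing 935 c [653. 123.] [103.  90.] 5.6 med [0.6556 0.1245 0.0629]
scene tray rim 612 c [515. 404.] [257. 131.] 9.1 med [0.5336 0.4127 0.0273]
scene tray floor 1922 c [520. 405.] [200.  90.] 0.2 med [0.5262 0.4054 0.0057]
```

Run:
```python
from h import *
a=np.load("top0.npz");b=np.load("scene0.npz")
c=np.hstack([cv2.resize(a["color"][190:250,415:475],(400,400),interpolation=cv2.INTER_CUBIC),cv2.resize(b["color"][110:185,180:255],(400,400),interpolation=cv2.INTER_CUBIC)])
cv2.imwrite("pics/crop2.png",c[:,:,::-1])
```

```text
(no output)
```

View pics/crop2.png

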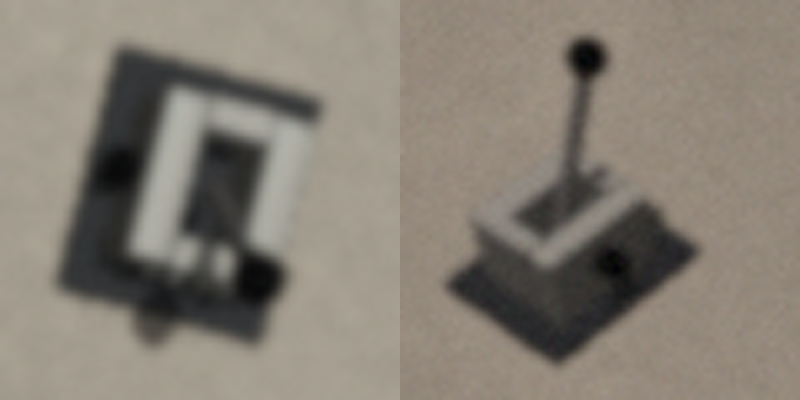

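```bash
cat > plan.py <<'E'
# usage: plan.py x,y,z,psi ...   (psi = world angle of tool y in deg; tool down)
import sys,numpy as np
from scipy.spatial.transform import Rotation as R
from bench import ctrl
s=ctrl.get_state();p=s["position"];q=R.from_rotvec(s["tool_rot"]).as_matrix()
print("t",round(s["time"],2),"p",np.round(p,4),"psi",round(np.degrees(np.arctan2(q[1,1],q[0,1])),1),"tilt z",np.round(q[:,2],3),"F",np.round(s["ft_force"],1),"grip",round(s["grip_width"],3),round(s["grip_force"],1))
for a in sys.argv[1:]:
    *t,psi=map(float,a.split(","));c,n=np.cos(np.radians(psi)),np.sin(np.radians(psi))
    T=np.array([[-n,c,0],[c,n,0],[0,0,-1.]]).T.copy(); T=np.column_stack([[n*-1,c,0],[c,n,0],[0,0,-1]])
    print(a,"slide",np.round(q.T@(np.array(t)-p)/.25,3).tolist(),"ang",np.round(np.degrees(R.from_matrix(q.T@T).as_rotvec())/30,3).tolist())
    p,q=np.array(t),T
E
sed -i 's/^    T=np.array.*copy(); T=/    T=/' plan.py
python3 plan.py .35,-.42,.234,-45 .46,-.2,.234,-18 .53,.0,.2,2.1 .5507,.187,.13,2.1
```

```text
t 1.3 p [ 0.1926 -0.6208  0.2336] psi -72.8 tilt z [-0. -0. -1.] F [0.1 0.1 0.2] grip 1.004 0.0
.35,-.42,.234,-45 slide [0.839, -0.581, -0.002] ang [0.0, 0.0, -0.925]
.46,-.2,.234,-18 slide [0.933, -0.311, 0.0] ang [0.0, 0.0, -0.9]
.53,.0,.2,2.1 slide [0.847, 0.019, 0.136] ang [0.0, 0.0, -0.67]
.5507,.187,.13,2.1 slide [0.744, 0.11, 0.28] ang [0.0, 0.0, 0.0]
```

```bash
r1='{"slide":[0.84,-0.58,0],"angular":[0,0,-0.925],"claw":1}'; python3 -m inch '[{"slide":[0.84,-0.58,0],"angular":[0,0,-0.925],"claw":1},{"slide":[0.84,-0.58,0],"angular":[0,0,-0.925],"claw":1},{"slide":[0.84,-0.58,0],"angular":[0,0,-0.925],"claw":1},{"slide":[0.84,-0.58,0],"angular":[0,0,-0.925],"claw":1},{"slide":[0.84,-0.58,0],"angular":[0,0,-0.925],"claw":1},{"slide":[0.84,-0.58,0],"angular":[0,0,-0.925],"claw":1},{"slide":[0.84,-0.58,0],"angular":[0,0,-0.925],"claw":1},{"slide":[0.84,-0.58,0],"angular":[0,0,-0.925],"claw":1}]' 30
python3 -m inch '[{"slide":[0.933,-0.311,0],"angular":[0,0,-0.9],"claw":1},{"slide":[0.933,-0.311,0],"angular":[0,0,-0.9],"claw":1},{"slide":[0.933,-0.311,0],"angular":[0,0,-0.9],"claw":1},{"slide":[0.933,-0.311,0],"angular":[0,0,-0.9],"claw":1},{"slide":[0.933,-0.311,0],"angular":[0,0,-0.9],"claw":1},{"slide":[0.933,-0.311,0],"angular":[0,0,-0.9],"claw":1},{"slide":[0.933,-0.311,0],"angular":[0,0,-0.9],"claw":1}]'
python3 plan.py .53,.0,.2,2.1 .5507,.187,.13,2.1
```

```text
time: 2.1
position: [0.349, -0.4214, 0.2336]
tool_rot: [2.903, 1.199, -0.002]
ft_force: [-0.6, -0.8, 0.3]
grip_width: 0.997
grip_force: 0.0
time: 2.8
position: [0.46, -0.2014, 0.2336]
tool_rot: [2.542, 1.845, -0.001]
ft_force: [-0.6, -0.4, 0.4]
grip_width: 1.001
grip_force: 0.0
t 2.8 p [ 0.46   -0.2014  0.2336] psi -18.0 tilt z [-0.    -0.001 -1.   ] F [-0.6 -0.4  0.4] grip 1.001 0.0
.53,.0,.2,2.1 slide [0.853, 0.017, 0.134] ang [-0.0, 0.001, -0.671]
.5507,.187,.13,2.1 slide [0.744, 0.11, 0.28] ang [0.0, 0.0, 0.0]
```

```bash
python3 -m inch '[{"slide":[0.85,0.017,0.134],"angular":[0,0,-0.67],"claw":1},{"slide":[0.85,0.017,0.134],"angular":[0,0,-0.67],"claw":1},{"slide":[0.85,0.017,0.134],"angular":[0,0,-0.67],"claw":1},{"slide":[0.85,0.017,0.134],"angular":[0,0,-0.67],"claw":1},{"slide":[0.85,0.017,0.134],"angular":[0,0,-0.67],"claw":1},{"slide":[0.85,0.017,0.134],"angular":[0,0,-0.67],"claw":1}]'
python3 -m inch '[{"slide":[0.744,0.11,0.28],"angular":[0,0,0],"claw":1},{"slide":[0.744,0.11,0.28],"angular":[0,0,0],"claw":1},{"slide":[0.744,0.11,0.28],"angular":[0,0,0],"claw":1},{"slide":[0.744,0.11,0.28],"angular":[0,0,0],"claw":1},{"slide":[0.744,0.11,0.28],"angular":[0,0,0],"claw":1},{"slide":[0.744,0.11,0.28],"angular":[0,0,0],"claw":1}]'
python3 plan.py .5507,.187,.015,2.1 .5507,.187,.019,2.1
```

```text
time: 3.4
position: [0.5302, 0.0007, 0.1993]
tool_rot: [-2.179, -2.261, 0.0]
ft_force: [0.2, -1.4, -0.3]
grip_width: 0.999
grip_force: 0.0
time: 4.0
position: [0.5512, 0.1848, 0.1289]
tool_rot: [-2.183, -2.259, 0.004]
ft_force: [0.5, -0.8, -0.0]
grip_width: 1.005
grip_force: 0.0
t 4.0 p [0.5512 0.1848 0.1289] psi 2.0 tilt z [-0.002 -0.002 -1.   ] F [ 0.5 -0.8 -0. ] grip 1.005 0.0
.5507,.187,.015,2.1 slide [0.01, -0.001, 0.456] ang [-0.004, 0.003, -0.004]
.5507,.187,.019,2.1 slide [0.0, 0.0, -0.016] ang [0.0, 0.0, 0.0]
```

```bash
python3 -m inch '[{"slide":[0.005,0,0.2],"angular":[0,0,0],"claw":1},{"slide":[0.005,0,0.35],"angular":[0,0,0],"claw":1},{"slide":[0.005,0,0.42],"angular":[0,0,0],"claw":1},{"slide":[0.005,0,0.45],"angular":[0,0,0],"claw":1},{"slide":[0.005,0,0.45],"angular":[0,0,0],"claw":1}]'
python3 -m inch '[{"slide":[0,0,0],"angular":[0,0,0],"claw":-0.4},{"slide":[0,0,0],"angular":[0,0,0],"claw":-0.4},{"slide":[0,0,0],"angular":[0,0,0],"claw":-1},{"slide":[0,0,0],"angular":[0,0,0],"claw":-1},{"slide":[0,0,0],"angular":[0,0,0],"claw":-1},{"slide":[0,0,0],"angular":[0,0,0],"claw":-1},{"slide":[0,0,0],"angular":[0,0,0],"claw":-1},{"slide":[0,0,0],"angular":[0,0,0],"claw":-1}]' 20
python3 plan.py .547,.287,.016,2.1
```

```text
time: 4.5
position: [0.5514, 0.1868, 0.0177]
tool_rot: [2.183, 2.258, -0.001]
ft_force: [0.6, -0.4, 0.7]
grip_width: 0.997
grip_force: 0.0
time: 5.3
position: [0.5505, 0.1886, 0.0174]
tool_rot: [-2.181, -2.262, 0.0]
ft_force: [-0.7, 0.6, -0.3]
grip_width: 0.356
grip_force: 0.0
t 5.3 p [0.5505 0.1886 0.0174] psi 2.1 tilt z [-0. -0. -1.] F [-0.7  0.6 -0.3] grip 0.356 0.0
.547,.287,.016,2.1 slide [0.394, 0.0, 0.006] ang [-0.0, 0.0, -0.0]
```

Still closing; let it finish.

```bash
python3 -m inch '[{"slide":[0,0,0],"angular":[0,0,0],"claw":-1},{"slide":[0,0,0],"angular":[0,0,0],"claw":-1},{"slide":[0,0,0],"angular":[0,0,0],"claw":-1},{"slide":[0,0,0],"angular":[0,0,0],"claw":-1}]' 20
python3 plan.py .547,.287,.017,2.1
```

```text
time: 5.7
position: [0.5506, 0.1886, 0.0175]
tool_rot: [-2.181, -2.261, 0.0]
ft_force: [0.4, -0.3, 0.1]
grip_width: 0.227
grip_force: 20.0
t 5.7 p [0.5506 0.1886 0.0175] psi 2.1 tilt z [-0. -0. -1.] F [ 0.4 -0.3  0.1] grip 0.227 20.0
.547,.287,.017,2.1 slide [0.394, 0.0, 0.002] ang [-0.0, 0.0, -0.0]
```

Gripped (0.227 × 87 ≈ 20 mm). Draw it out along its own axis.

```bash
python3 -m inch '[{"slide":[0.08,0,0],"angular":[0,0,0],"claw":-1},{"slide":[0.16,0,0],"angular":[0,0,0],"claw":-1},{"slide":[0.24,0,0],"angular":[0,0,0],"claw":-1},{"slide":[0.32,0,0],"angular":[0,0,0],"claw":-1},{"slide":[0.38,0,0],"angular":[0,0,0],"claw":-1},{"slide":[0.4,0,0],"angular":[0,0,0],"claw":-1},{"slide":[0.4,0,0],"angular":[0,0,0],"claw":-1}]'
python3 -m inch '[{"slide":[0,0,0],"angular":[0,0,0],"claw":-0.2},{"slide":[0,0,0],"angular":[0,0,0],"claw":-0.2},{"slide":[0,0,0],"angular":[0,0,0],"claw":-0.2},{"slide":[0,0,0],"angular":[0,0,0],"claw":-0.2}]'
python3 - <<'E'
from h import *
for n in("top","scene"):
    d=ctrl.get_image(n);W=cloud(d);P=W.reshape(-1,3);C=d["color"].reshape(-1,3).astype(int)
    m=(C[:,0]-C[:,2]>40)&(P[:,0]>.45)&(P[:,0]<.65)&(P[:,1]>.1)&(P[:,1]<.36)&(P[:,2]>.01)&(P[:,2]<.045)
    r=cv2.minAreaRect((P[m][:,:2]*1000).astype(np.float32));print(n,m.sum(),r,P[m].min(0),P[m].max(0))
E
python3 plan.py
```

```text
time: 6.4
position: [0.5467, 0.2893, 0.0175]
tool_rot: [-2.179, -2.263, 0.0]
ft_force: [0.6, 0.2, 0.0]
grip_width: 0.23
grip_force: 20.0
time: 6.8
position: [0.5472, 0.2878, 0.0175]
tool_rot: [2.182, 2.26, -0.0]
ft_force: [-0.9, -1.0, -0.3]
grip_width: 0.389
grip_force: 0.0
top 223 ((550.2659301757812, 204.56512451171875), (19.006275177001953, 103.93402099609375), 1.0621485710144043) [0.54014288 0.15253883 0.0152417 ] [0.56019748 0.2566345  0.04103377]
scene 306 ((549.2094116210938, 201.61257934570312), (24.291872024536133, 93.15953826904297), 1.4055442810058594) [0.53780977 0.15492042 0.01010264] [0.56203778 0.24837147 0.0388065 ]
t 6.9 p [0.5471 0.2882 0.0175] psi 2.1 tilt z [ 0. -0. -1.] F [-0.5 -1.1 -0.1] grip 0.399 0.0
```

```bash
python3 -m inch '[{"slide":[-0.08,0,0],"angular":[0,0,0],"claw":-0.2},{"slide":[-0.16,0,0],"angular":[0,0,0],"claw":-0.2},{"slide":[-0.22,0,0],"angular":[0,0,0],"claw":-0.2},{"slide":[-0.22,0,0],"angular":[0,0,0],"claw":-1},{"slide":[-0.22,0,0],"angular":[0,0,0],"claw":-1},{"slide":[-0.22,0,0],"angular":[0,0,0],"claw":-1},{"slide":[-0.22,0,0],"angular":[0,0,0],"claw":-1},{"slide":[-0.22,0,0],"angular":[0,0,0],"claw":-1}]' 25
python3 plan.py .549,.233,.12,2.1 .535,.32,.12,31 .518,.404,.12,60 .518,.404,.12,89 .518,.404,.08,98.9
```

```text
time: 7.7
position: [0.5487, 0.235, 0.0177]
tool_rot: [-2.179, -2.262, -0.001]
ft_force: [-0.0, 0.6, 1.2]
grip_width: 0.23
grip_force: 25.0
t 7.7 p [0.5487 0.235  0.0177] psi 2.2 tilt z [ 0.     0.001 -1.   ] F [-0.   0.6  1.2] grip 0.23 25.0
.549,.233,.12,2.1 slide [-0.008, 0.001, -0.409] ang [0.0, -0.002, 0.002]
.535,.32,.12,31 slide [0.35, -0.043, 0.0] ang [0.0, 0.0, -0.963]
.518,.404,.12,60 slide [0.323, 0.115, 0.0] ang [0.0, 0.0, -0.967]
.518,.404,.12,89 slide [0.0, 0.0, 0.0] ang [0.0, 0.0, -0.967]
.518,.404,.08,98.9 slide [0.0, 0.0, 0.16] ang [0.0, 0.0, -0.33]
```

```bash
python3 -m inch '[{"slide":[0,0,-0.1],"angular":[0,0,0],"claw":-1},{"slide":[0,0,-0.25],"angular":[0,0,0],"claw":-1},{"slide":[0,0,-0.4],"angular":[0,0,0],"claw":-1},{"slide":[0,0,-0.4],"angular":[0,0,0],"claw":-1}]'
python3 -m inch '[{"slide":[0.09,0,0],"angular":[0,0,-0.24],"claw":-1},{"slide":[0.18,-0.02,0],"angular":[0,0,-0.48],"claw":-1},{"slide":[0.27,-0.03,0],"angular":[0,0,-0.72],"claw":-1},{"slide":[0.35,-0.04,0],"angular":[0,0,-0.96],"claw":-1},{"slide":[0.35,-0.04,0],"angular":[0,0,-0.96],"claw":-1}]'
python3 -m inch '[{"slide":[0.08,0.03,0],"angular":[0,0,-0.24],"claw":-1},{"slide":[0.16,0.06,0],"angular":[0,0,-0.48],"claw":-1},{"slide":[0.24,0.09,0],"angular":[0,0,-0.72],"claw":-1},{"slide":[0.32,0.115,0],"angular":[0,0,-0.96],"claw":-1},{"slide":[0.32,0.115,0],"angular":[0,0,-0.96],"claw":-1}]'
python3 -m inch '[{"slide":[0,0,0],"angular":[0,0,-0.24],"claw":-1},{"slide":[0,0,0],"angular":[0,0,-0.48],"claw":-1},{"slide":[0,0,0],"angular":[0,0,-0.72],"claw":-1},{"slide":[0,0,0],"angular":[0,0,-0.96],"claw":-1},{"slide":[0,0,0],"angular":[0,0,-0.96],"claw":-1}]'
python3 plan.py .518,.404,.05,98.9 .518,.404,.022,98.9
```

```text
time: 8.1
position: [0.5519, 0.2362, 0.123]
tool_rot: [2.177, 2.259, 0.013]
ft_force: [0.6, 0.8, -0.6]
grip_width: 0.227
grip_force: 25.0
time: 8.6
position: [0.5334, 0.3245, 0.1168]
tool_rot: [-1.54, -2.735, -0.002]
ft_force: [0.2, 0.3, 0.1]
grip_width: 0.226
grip_force: 25.0
time: 9.1
position: [0.5174, 0.4063, 0.1168]
tool_rot: [-0.817, -3.031, -0.001]
ft_force: [-1.0, -0.2, -1.0]
grip_width: 0.227
grip_force: 25.0
time: 9.6
position: [0.5203, 0.4018, 0.1166]
tool_rot: [-0.05, -3.141, 0.003]
ft_force: [-0.7, -0.1, 0.5]
grip_width: 0.229
grip_force: 25.0
t 9.6 p [0.5203 0.4018 0.1166] psi 88.2 tilt z [-0.001 -0.002 -1.   ] F [-0.7 -0.1  0.5] grip 0.229 25.0
.518,.404,.05,98.9 slide [0.009, 0.009, 0.266] ang [-0.004, -0.001, -0.357]
.518,.404,.022,98.9 slide [0.0, 0.0, 0.112] ang [0.0, 0.0, 0.0]
```

```bash
python3 -m inch '[{"slide":[0.009,0.009,0.08],"angular":[0,0,-0.2],"claw":-1},{"slide":[0.009,0.009,0.16],"angular":[0,0,-0.357],"claw":-1},{"slide":[0.009,0.009,0.24],"angular":[0,0,-0.357],"claw":-1},{"slide":[0.009,0.009,0.27],"angular":[0,0,-0.357],"claw":-1},{"slide":[0.009,0.009,0.27],"angular":[0,0,-0.357],"claw":-1}]'
python3 plan.py .518,.404,.0235,98.9
```

```text
time: 10.1
position: [0.5169, 0.4051, 0.0484]
tool_rot: [0.246, -3.13, 0.003]
ft_force: [-0.7, 0.5, -0.8]
grip_width: 0.224
grip_force: 25.0
t 10.1 p [0.5169 0.4051 0.0484] psi 99.0 tilt z [-0.002 -0.002 -1.   ] F [-0.7  0.5 -0.8] grip 0.224 25.0
.518,.404,.0235,98.9 slide [-0.004, -0.005, 0.1] ang [-0.003, -0.004, 0.003]
```

```bash
python3 -m inch '[{"slide":[0,0,0.04],"angular":[0,0,0],"claw":-1},{"slide":[0,0,0.08],"angular":[0,0,0],"claw":-1},{"slide":[0,0,0.1],"angular":[0,0,0],"claw":-1},{"slide":[0,0,0.1],"angular":[0,0,0],"claw":-1},{"slide":[0,0,0.1],"angular":[0,0,0],"claw":-1}]'
python3 plan.py .518,.404,.0235,98.9
```

```text
time: 10.6
position: [0.5172, 0.4066, 0.0251]
tool_rot: [0.252, -3.131, -0.0]
ft_force: [0.5, -0.2, -0.5]
grip_width: 0.227
grip_force: 25.0
t 10.6 p [0.5172 0.4066 0.0251] psi 99.2 tilt z [-0.  0. -1.] F [ 0.5 -0.2 -0.5] grip 0.227 25.0
.518,.404,.0235,98.9 slide [-0.002, -0.011, 0.006] ang [0.0, -0.0, 0.01]
```

```bash
python3 -m inch '[{"slide":[0,0,0.01],"angular":[0,0,0],"claw":-1},{"slide":[0,0,0.01],"angular":[0,0,0],"claw":-1},{"slide":[0,0,0.01],"angular":[0,0,0],"claw":-0.2},{"slide":[0,0,0.01],"angular":[0,0,0],"claw":-0.2},{"slide":[0,0,0.01],"angular":[0,0,0],"claw":-0.2},{"slide":[0,0,0.01],"angular":[0,0,0],"claw":-0.2},{"slide":[0,0,0.01],"angular":[0,0,0],"claw":-0.2}]'
python3 -m inch '[{"slide":[0,0,-0.1],"angular":[0,0,0],"claw":-0.2},{"slide":[0,0,-0.25],"angular":[0,0,0],"claw":-0.2},{"slide":[0,0,-0.4],"angular":[0,0,0],"claw":-1},{"slide":[0,0,-0.4],"angular":[0,0,0],"claw":-1}]'
python3 plan.py .50,.30,.13,80 .505,.2,.13,55 .527,.109,.13,30
```

```text
time: 11.3
position: [0.5172, 0.4064, 0.0225]
tool_rot: [0.252, -3.131, 0.0]
ft_force: [-0.3, 0.7, 0.5]
grip_width: 0.394
grip_force: 0.0
time: 11.7
position: [0.5189, 0.4094, 0.1284]
tool_rot: [-0.251, 3.124, 0.009]
ft_force: [0.5, -0.1, 0.4]
grip_width: 0.294
grip_force: 0.0
t 11.7 p [0.5189 0.4094 0.1284] psi 99.2 tilt z [ 0.007  0.006 -1.   ] F [ 0.5 -0.1  0.4] grip 0.294 0.0
.50,.30,.13,80 slide [0.144, -0.42, -0.01] ang [0.012, 0.013, 0.64]
.505,.2,.13,55 slide [-0.089, -0.39, 0.0] ang [0.0, 0.0, 0.833]
.527,.109,.13,30 slide [-0.281, -0.248, 0.0] ang [0.0, 0.0, 0.833]
```

```bash
python3 plan.py .523,.26,.13,95.5 .532,.11,.12,95.5
```

```text
t 11.7 p [0.5189 0.4094 0.1284] psi 99.2 tilt z [ 0.007  0.006 -1.   ] F [ 0.5 -0.1  0.4] grip 0.294 0.0
.523,.26,.13,95.5 slide [0.079, -0.592, -0.01] ang [0.01, 0.014, 0.123]
.532,.11,.12,95.5 slide [0.022, -0.601, 0.04] ang [0.0, 0.0, 0.0]
```

```bash
python3 -m inch '[{"slide":[0.02,-0.2,0],"angular":[0,0,0.123],"claw":-1},{"slide":[0.05,-0.4,0],"angular":[0,0,0.123],"claw":-1},{"slide":[0.08,-0.59,0],"angular":[0,0,0.123],"claw":-1},{"slide":[0.08,-0.59,0],"angular":[0,0,0.123],"claw":-1}]'
python3 -m inch '[{"slide":[0.01,-0.2,0.02],"angular":[0,0,0],"claw":-1},{"slide":[0.02,-0.4,0.04],"angular":[0,0,0],"claw":-1},{"slide":[0.02,-0.6,0.04],"angular":[0,0,0],"claw":-1},{"slide":[0.02,-0.6,0.04],"angular":[0,0,0],"claw":-1},{"slide":[0.02,-0.6,0.04],"angular":[0,0,0],"claw":-1}]'
python3 plan.py .532,.11,.064,95.5
python3 - <<'E'
from h import *
I=[]
for n in("top","scene"):
    d=ctrl.get_image(n);c=d["color"]; I.append(c[130:260,150:310] if n=="top" else c[170:300,310:480])
cv2.imwrite("pics/b.png",np.hstack([cv2.resize(i,(400,320),interpolation=cv2.INTER_CUBIC) for i in I])[:,:,::-1])
E
```

```text
time: 12.1
position: [0.524, 0.2468, 0.1206]
tool_rot: [0.13, -3.138, 0.012]
ft_force: [1.8, -0.1, -0.2]
grip_width: 0.014
grip_force: 0.0
time: 12.6
position: [0.5308, 0.1057, 0.1121]
tool_rot: [0.143, -3.138, 0.0]
ft_force: [-0.3, -0.0, 0.1]
grip_width: -0.0
grip_force: 0.0
t 12.6 p [0.5308 0.1057 0.1121] psi 95.2 tilt z [-0. -0. -1.] F [-0.3 -0.   0.1] grip -0.0 0.0
.532,.11,.064,95.5 slide [-0.007, 0.017, 0.192] ang [-0.0, -0.001, -0.009]
```

View pics/b.png

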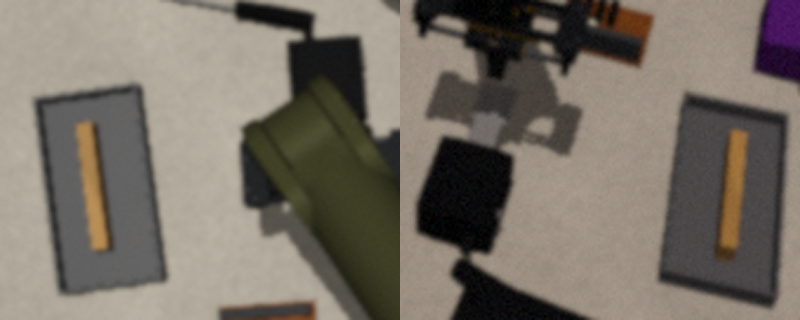

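The prop lies flat in the tray (left crop, around (93,185)). The closed fingers are above the pad, so I'll press.

```bash
python3 -m inch '[{"slide":[-0.007,0.017,0.08],"angular":[0,0,0],"claw":-1},{"slide":[-0.007,0.017,0.15],"angular":[0,0,0],"claw":-1},{"slide":[-0.007,0.017,0.18],"angular":[0,0,0],"claw":-1},{"slide":[-0.007,0.017,0.2],"angular":[0,0,0],"claw":-1},{"slide":[-0.007,0.017,0.2],"angular":[0,0,0],"claw":-1}]'
python3 -m inch '[{"slide":[0,0,0.015],"angular":[0,0,0],"claw":-1},{"slide":[0,0,0.025],"angular":[0,0,0],"claw":-1},{"slide":[0,0,0.035],"angular":[0,0,0],"claw":-1},{"slide":[0,0,0.045],"angular":[0,0,0],"claw":-1},{"slide":[0,0,0.055],"angular":[0,0,0],"claw":-1},{"slide":[0,0,0.065],"angular":[0,0,0],"claw":-1},{"slide":[0,0,0.075],"angular":[0,0,0],"claw":-1},{"slide":[0,0,0.08],"angular":[0,0,0],"claw":-1}]'
```

```text
time: 13.2
position: [0.5313, 0.1127, 0.062]
tool_rot: [0.152, -3.137, -0.0]
ft_force: [0.3, 0.8, 0.2]
grip_width: 0.002
grip_force: 0.0
time: 14.0
position: [0.5329, 0.1127, 0.0437]
tool_rot: [-0.151, 3.136, 0.0]
ft_force: [-0.8, -0.5, 7.7]
grip_width: 0.008
grip_force: 3.8
```

```bash
python3 -m inch '[{"slide":[0,0,0.01],"angular":[0,0,0],"claw":-1},{"slide":[0,0,0.02],"angular":[0,0,0],"claw":-1},{"slide":[0,0,0.03],"angular":[0,0,0],"claw":-1},{"slide":[0,0,0.036],"angular":[0,0,0],"claw":-1},{"slide":[0,0,0.04],"angular":[0,0,0],"claw":-1},{"slide":[0,0,0.04],"angular":[0,0,0],"claw":-1}]'
python3 -m inch '[{"slide":[0,0,0.004],"angular":[0,0,0],"claw":-1},{"slide":[0,0,0.008],"angular":[0,0,0],"claw":-1},{"slide":[0,0,0.008],"angular":[0,0,0],"claw":-1}]'
```

```text
time: 14.6
position: [0.5338, 0.1128, 0.035]
tool_rot: [-0.15, 3.134, -0.0]
ft_force: [-2.0, -1.4, 13.9]
grip_width: 0.002
grip_force: 7.1
time: 14.9
position: [0.534, 0.1129, 0.0345]
tool_rot: [-0.15, 3.134, -0.002]
ft_force: [-6.0, -2.4, 26.2]
grip_width: 0.007
grip_force: 13.6
```

At the stop: the force climbs while z stays put. Hold, then ease up.

```bash
python3 -m inch '[{"slide":[0,0,0],"angular":[0,0,0],"claw":-1},{"slide":[0,0,0],"angular":[0,0,0],"claw":-1},{"slide":[0,0,0],"angular":[0,0,0],"claw":-1},{"slide":[0,0,0],"angular":[0,0,0],"claw":-1},{"slide":[0,0,0],"angular":[0,0,0],"claw":-1},{"slide":[0,0,0],"angular":[0,0,0],"claw":-1},{"slide":[0,0,0],"angular":[0,0,0],"claw":-1},{"slide":[0,0,0],"angular":[0,0,0],"claw":-1},{"slide":[0,0,0],"angular":[0,0,0],"claw":-1},{"slide":[0,0,0],"angular":[0,0,0],"claw":-1}]'
python3 -m inch '[{"slide":[0,0,0],"angular":[0,0,0],"claw":-1},{"slide":[0,0,0],"angular":[0,0,0],"claw":-1},{"slide":[0,0,0],"angular":[0,0,0],"claw":-1},{"slide":[0,0,0],"angular":[0,0,0],"claw":-1},{"slide":[0,0,0],"angular":[0,0,0],"claw":-1}]'
python3 -m inch '[{"slide":[0,0,-0.006],"angular":[0,0,0],"claw":-1},{"slide":[0,0,-0.012],"angular":[0,0,0],"claw":-1},{"slide":[0,0,-0.018],"angular":[0,0,0],"claw":-1},{"slide":[0,0,-0.024],"angular":[0,0,0],"claw":-1},{"slide":[0,0,-0.03],"angular":[0,0,0],"claw":-1},{"slide":[0,0,-0.036],"angular":[0,0,0],"claw":-1},{"slide":[0,0,-0.042],"angular":[0,0,0],"claw":-1},{"slide":[0,0,-0.048],"angular":[0,0,0],"claw":-1},{"slide":[0,0,-0.054],"angular":[0,0,0],"claw":-1},{"slide":[0,0,-0.06],"angular":[0,0,0],"claw":-1}]'
python3 -m inch '[{"slide":[0,0,-0.006],"angular":[0,0,0],"claw":-1},{"slide":[0,0,-0.012],"angular":[0,0,0],"claw":-1},{"slide":[0,0,-0.018],"angular":[0,0,0],"claw":-1},{"slide":[0,0,-0.024],"angular":[0,0,0],"claw":-1},{"slide":[0,0,-0.03],"angular":[0,0,0],"claw":-1},{"slide":[0,0,-0.036],"angular":[0,0,0],"claw":-1},{"slide":[0,0,-0.042],"angular":[0,0,0],"claw":-1},{"slide":[0,0,-0.048],"angular":[0,0,0],"claw":-1},{"slide":[0,0,-0.054],"angular":[0,0,0],"claw":-1},{"slide":[0,0,-0.06],"angular":[0,0,0],"claw":-1}]'
```

```text
time: 15.9
position: [0.534, 0.1129, 0.0345]
tool_rot: [-0.15, 3.134, -0.002]
ft_force: [-7.3, -3.4, 26.5]
grip_width: 0.001
grip_force: 13.5
time: 16.4
position: [0.534, 0.1129, 0.0345]
tool_rot: [-0.15, 3.134, -0.002]
ft_force: [-6.4, -2.6, 26.6]
grip_width: 0.007
grip_force: 13.5
time: 17.4
position: [0.5326, 0.1127, 0.0468]
tool_rot: [-0.151, 3.136, 0.0]
ft_force: [-1.8, 0.1, 7.9]
grip_width: 0.004
grip_force: 3.5
time: 18.4
position: [0.5318, 0.1119, 0.0605]
tool_rot: [0.151, -3.138, 0.001]
ft_force: [-0.2, -0.2, 0.6]
grip_width: 0.007
grip_force: 0.0
```

```bash
python3 plan.py .532,.112,.2,95.2 .49,-.1,.22,85 .42,-.27,.22,75.2 .408,-.364,.2,75.2 .408,-.364,.131,75.2
```

```text
t 18.4 p [0.5318 0.1119 0.0605] psi 95.5 tilt z [ 0. -0. -1.] F [-0.2 -0.2  0.6] grip 0.007 0.0
.532,.112,.2,95.2 slide [-0.001, 0.0, -0.558] ang [-0.001, -0.0, 0.01]
.49,-.1,.22,85 slide [0.244, -0.829, -0.08] ang [0.0, 0.0, 0.34]
.42,-.27,.22,75.2 slide [0.22, -0.702, 0.0] ang [0.0, 0.0, 0.327]
.408,-.364,.2,75.2 slide [-0.05, -0.376, 0.08] ang [0.0, 0.0, 0.0]
.408,-.364,.131,75.2 slide [0.0, 0.0, 0.276] ang [0.0, 0.0, 0.0]
```

```bash
python3 -m inch '[{"slide":[0,0,-0.05],"angular":[0,0,0],"claw":-1},{"slide":[0,0,-0.2],"angular":[0,0,0],"claw":-1},{"slide":[0,0,-0.4],"angular":[0,0,0],"claw":-1},{"slide":[0,0,-0.56],"angular":[0,0,0],"claw":-1},{"slide":[0,0,-0.56],"angular":[0,0,0],"claw":-1}]'
python3 -m inch '[{"slide":[0.06,-0.2,-0.02],"angular":[0,0,0.1],"claw":-1},{"slide":[0.12,-0.4,-0.04],"angular":[0,0,0.2],"claw":-1},{"slide":[0.18,-0.6,-0.06],"angular":[0,0,0.3],"claw":-1},{"slide":[0.24,-0.8,-0.08],"angular":[0,0,0.34],"claw":-1},{"slide":[0.24,-0.83,-0.08],"angular":[0,0,0.34],"claw":-1}]'
python3 -m inch '[{"slide":[0.06,-0.18,0],"angular":[0,0,0.1],"claw":-1},{"slide":[0.11,-0.36,0],"angular":[0,0,0.2],"claw":-1},{"slide":[0.17,-0.54,0],"angular":[0,0,0.3],"claw":-1},{"slide":[0.22,-0.7,0],"angular":[0,0,0.33],"claw":-1},{"slide":[0.22,-0.7,0],"angular":[0,0,0.33],"claw":-1}]'
python3 plan.py .408,-.364,.2,75.2 .408,-.364,.131,75.2
```

```text
time: 18.9
position: [0.5347, 0.1137, 0.2064]
tool_rot: [-0.15, 3.129, 0.0]
ft_force: [1.0, 0.3, -1.6]
grip_width: 0.002
grip_force: 0.0
time: 19.4
position: [0.4901, -0.1072, 0.2205]
tool_rot: [-0.144, -3.137, 0.007]
ft_force: [0.3, -0.2, -1.0]
grip_width: 0.005
grip_force: 0.0
time: 19.9
position: [0.4193, -0.2762, 0.2199]
tool_rot: [-0.415, -3.113, 0.001]
ft_force: [0.0, -0.9, -0.4]
grip_width: 0.009
grip_force: 0.0
t 19.9 p [ 0.4193 -0.2762  0.2199] psi 74.8 tilt z [-0.002 -0.001 -1.   ] F [ 0.  -0.9 -0.4] grip 0.009 0.0
.408,-.364,.2,75.2 slide [-0.049, -0.351, 0.08] ang [-0.002, -0.003, -0.013]
.408,-.364,.131,75.2 slide [0.0, 0.0, 0.276] ang [0.0, 0.0, 0.0]
```

```bash
python3 -m inch '[{"slide":[-0.02,-0.18,0],"angular":[0,0,0],"claw":-1},{"slide":[-0.05,-0.35,0],"angular":[0,0,0],"claw":-1},{"slide":[-0.05,-0.35,0.1],"angular":[0,0,0],"claw":-1},{"slide":[-0.05,-0.35,0.25],"angular":[0,0,0],"claw":-1},{"slide":[-0.05,-0.35,0.35],"angular":[0,0,0],"claw":-1},{"slide":[-0.05,-0.35,0.355],"angular":[0,0,0],"claw":-1},{"slide":[-0.05,-0.35,0.355],"angular":[0,0,0],"claw":-1}]'
python3 plan.py .442,-.373,.131,75.2 .506,-.390,.131,75.2
python3 - <<'E'
from h import *
I=[]
for n in("top","scene"):
    d=ctrl.get_image(n);c=d["color"]; I.append(c[170:270,400:500] if n=="top" else c[70:190,150:270])
cv2.imwrite("pics/c.png",np.hstack([cv2.resize(i,(400,400),interpolation=cv2.INTER_CUBIC) for i in I])[:,:,::-1])
E
```

```text
time: 20.6
position: [0.4135, -0.3569, 0.132]
tool_rot: [-0.397, -3.116, -0.002]
ft_force: [-0.4, -0.2, 0.2]
grip_width: 0.003
grip_force: 0.0
t 20.6 p [ 0.4135 -0.3569  0.132 ] psi 75.5 tilt z [ 0.     0.001 -1.   ] F [-0.4 -0.2  0.2] grip 0.003 0.0
.442,-.373,.131,75.2 slide [-0.127, -0.034, 0.004] ang [0.002, -0.0, 0.01]
.506,-.390,.131,75.2 slide [-0.265, -0.0, 0.0] ang [0.0, 0.0, 0.0]
```

View pics/c.png

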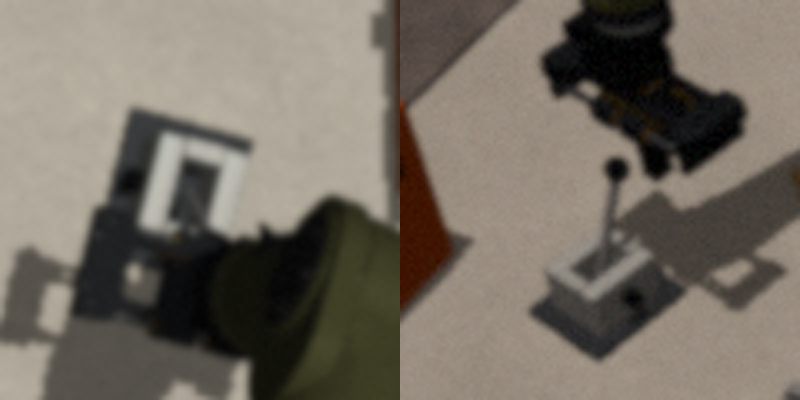

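The fingers stand behind the knob on its -x side, with the knob at (617,168) in the crop. I'll trim 8 mm sideways and push.

```bash
python3 -m inch '[{"slide":[0,-0.034,0.004],"angular":[0,0,0],"claw":-1},{"slide":[-0.03,-0.034,0.004],"angular":[0,0,0],"claw":-1},{"slide":[-0.06,-0.034,0.004],"angular":[0,0,0],"claw":-1},{"slide":[-0.1,-0.034,0.004],"angular":[0,0,0],"claw":-1},{"slide":[-0.14,-0.034,0.004],"angular":[0,0,0],"claw":-1},{"slide":[-0.18,-0.034,0.004],"angular":[0,0,0],"claw":-1},{"slide":[-0.22,-0.034,0.004],"angular":[0,0,0],"claw":-1},{"slide":[-0.26,-0.034,0.004],"angular":[0,0,0],"claw":-1},{"slide":[-0.3,-0.034,0.004],"angular":[0,0,0],"claw":-1},{"slide":[-0.34,-0.034,0.004],"angular":[0,0,0],"claw":-1}]'
python3 -m inch '[{"slide":[-0.015,0,0],"angular":[0,0,0],"claw":-1},{"slide":[-0.03,0,0],"angular":[0,0,0],"claw":-1},{"slide":[-0.04,0,0],"angular":[0,0,0],"claw":-1},{"slide":[-0.04,0,0],"angular":[0,0,0],"claw":-1}]'
python3 plan.py
```

```text
time: 21.7
position: [0.4935, -0.3874, 0.1304]
tool_rot: [-0.399, -3.115, -0.001]
ft_force: [-2.5, -0.0, -0.3]
grip_width: 0.003
grip_force: 0.9
time: 22.1
position: [0.5025, -0.39, 0.1307]
tool_rot: [-0.399, -3.116, -0.0]
ft_force: [-1.3, -0.9, -0.8]
grip_width: 0.004
grip_force: 1.0
t 22.1 p [ 0.5025 -0.39    0.1307] psi 75.4 tilt z [-0.001  0.    -1.   ] F [-1.3 -0.9 -0.8] grip 0.004 1.0
```

Force is still only at spring level; continue in small steps until the stop shows.

```bash
python3 -m inch '[{"slide":[-0.01,0,0],"angular":[0,0,0],"claw":-1},{"slide":[-0.016,0,0],"angular":[0,0,0],"claw":-1},{"slide":[-0.016,0,0],"angular":[0,0,0],"claw":-1}]'
python3 -m inch '[{"slide":[-0.008,0,0],"angular":[0,0,0],"claw":-1},{"slide":[-0.008,0,0],"angular":[0,0,0],"claw":-1}]'
python3 -m inch '[{"slide":[-0.008,0,0],"angular":[0,0,0],"claw":-1},{"slide":[-0.008,0,0],"angular":[0,0,0],"claw":-1}]'
```

```text
time: 22.4
position: [0.5061, -0.391, 0.1308]
tool_rot: [-0.399, -3.115, 0.0]
ft_force: [-3.9, -0.8, 0.6]
grip_width: 0.002
grip_force: 1.7
time: 22.6
position: [0.5068, -0.3912, 0.1304]
tool_rot: [-0.399, -3.112, -0.001]
ft_force: [-6.3, 2.3, 1.3]
grip_width: 0.003
grip_force: 3.6
time: 22.8
position: [0.5074, -0.3914, 0.1302]
tool_rot: [-0.399, -3.109, -0.001]
ft_force: [-10.7, 2.8, 3.6]
grip_width: 0.007
grip_force: 5.4
```

At the stop: the force rises from 2 to 11 N with no travel. Let it come back slowly.

```bash
python3 -m inch '[{"slide":[0,0,0],"angular":[0,0,0],"claw":-1},{"slide":[0,0,0],"angular":[0,0,0],"claw":-1},{"slide":[0.04,0,0],"angular":[0,0,0],"claw":-1},{"slide":[0.08,0,0],"angular":[0,0,0],"claw":-1},{"slide":[0.12,0,0],"angular":[0,0,0],"claw":-1},{"slide":[0.16,0,0],"angular":[0,0,0],"claw":-1},{"slide":[0.2,0,0],"angular":[0,0,0],"claw":-1},{"slide":[0.24,0,0],"angular":[0,0,0],"claw":-1},{"slide":[0.28,0,0],"angular":[0,0,0],"claw":-1},{"slide":[0.32,0,0],"angular":[0,0,0],"claw":-1}]'
python3 -m inch '[{"slide":[0.04,0,0],"angular":[0,0,0],"claw":-1},{"slide":[0.08,0,0],"angular":[0,0,0],"claw":-1},{"slide":[0.13,0,0],"angular":[0,0,0],"claw":-1},{"slide":[0.13,0,-0.15],"angular":[0,0,0],"claw":-1},{"slide":[0.13,0.1,-0.35],"angular":[0,0,0],"claw":-1},{"slide":[0.13,0.25,-0.4],"angular":[0,0,0],"claw":-1},{"slide":[0.13,0.4,-0.4],"angular":[0,0,0],"claw":-1},{"slide":[0.13,0.4,-0.4],"angular":[0,0,0],"claw":-1},{"slide":[0.13,0.4,-0.4],"angular":[0,0,0],"claw":-1}]'
python3 - <<'E'
from h import *
I=[]
for n in("top","scene"):
    d=ctrl.get_image(n);I.append(d["color"]);W=cloud(d);P=W.reshape(-1,3)
    for l,b in(("knob",(.40,.6,-.45,-.30,.135,.165)),("tongue",(.50,.56,.09,.13,.02,.06))):
        m=np.all((P>np.array(b[::2]))&(P<np.array(b[1::2])),1);print(n,l,m.sum(),np.round(np.median(P[m],0),3) if m.any() else "")
    cv2.imwrite(f"pics/end_{n}.png",d["color"][:,:,::-1])
E
python3 plan.py
```

```text
time: 23.8
position: [0.4322, -0.3716, 0.1307]
tool_rot: [0.399, 3.116, -0.0]
ft_force: [-1.3, 0.6, -0.2]
grip_width: 0.003
grip_force: 0.3
time: 24.7
position: [0.4268, -0.2664, 0.231]
tool_rot: [-0.396, -3.116, 0.004]
ft_force: [0.4, -0.1, -0.1]
grip_width: 0.006
grip_force: 0.0
top knob 0 
top tongue 236 [0.534 0.11  0.048]
scene knob 51 [ 0.452 -0.373  0.152]
scene tongue 209 [0.532 0.11  0.049]
t 24.8 p [ 0.426  -0.2681  0.2306] psi 75.3 tilt z [-0.    -0.001 -1.   ] F [-1.6  0.2  0.4] grip 0.004 0.0
```

View pics/end_scene.png

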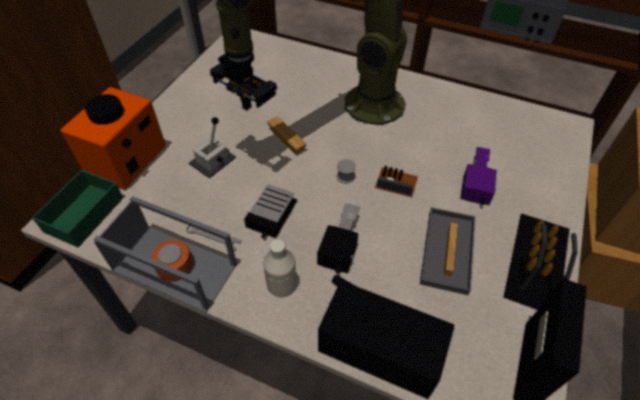

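The final view shows the prop flat in the tray at (452,247), the tongue back up at (348,215) and the lever back at rest at (214,121). The other things have not moved and the robot touches nothing.

```bash
python3 -c "
from bench import ctrl
print(ctrl.close_job())"
```

```text
the job is handed in; nothing more can be done
None
```

The job is done and handed in at about 25 s of the 72 s allowed: the prop lies flat in the grey tray, the tongue was pressed to its stop, held about 1.5 s and eased back up, and the counter lever was swung to its stop and is back at rest.

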